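Open the top half of the split cupboard door

ROBOT

A 6-joint arm with a two-finger parallel gripper is mounted at the origin on the work surface. World frame = base frame: x ahead of the robot, y to its left, z up, the work surface at z = 0. Lengths are in m, angles in rad, forces in N, time in s.
With the tool pointing down it reaches from about 0.4 to 0.825 m from the base axis. Payload 7 kg.
Tool frame: the origin (TCP) lies at the very end of the fingers, on their centre line; the grasp point (between the pads) lies 19 mm behind it; x points along the fingers, z is the direction in which the jaws open and shut, and the axes are right-handed (so a half turn about x gives the same grasp; the last joint's range is limited). The gripper opens to 88 mm and grips with 3 to 60 N. Pads are 19 mm wide; open, the fingers measure 130 mm over their backs; the gripper's body (78 mm by 193 mm) begins 47 mm behind the grasp point.
Start: joints at [-0.904, 0.359, 0.012, 0, -1.224, -0.288], TCP at [0.25, -0.627, 0.227] pointing down, gripper open.
Joint ranges: [-3.07, 3.07], [-1.43, 2.12], [-1.02, 1.25], [-3.03, 1.67], [-3.05, -0], [-3.03, 3.03]. Speed limits (rad/s): [2.39, 2.39, 3.01, 3.14, 3.14, 3.14].

INTERFACE

Orientations are given as [roll, pitch, yaw] about the fixed x, y, z axes, in that order (R = Rz(yaw) Ry(pitch) Rx(roll)).
In Python, from station import bot gives the robot as it stands. The module is installed in compiled form; this text tells all that it offers.
- The arm moves only by the shell command python3 -m inch 'ROWS' [OPENING]. ROWS is a JSON object of lists of equal length, an entry for each row: "xyz": the shift along the tool's x, y, z in m, a list of three; "twist": the turn about the tool's x in degrees. A call has 1 to 12 rows; each row is the pose to reach, as a shift and turn from the pose commanded when the call began, along the tool's axes at that moment; what a row does not reach only later rows make up. A row lasts 1/12 s, in which the tool goes at most 41.7 mm and 7.16 degrees, less where a joint would pass 70% of its speed; a pose out of reach is approached as far as the arm can. A call with a gripper value outside its range is refused whole. OPENING is the finger opening in m, from 0 to 0.0876, set as the call begins (- or left out, the last holds). The fingers move at their own pace and stop on an object; the grip force is fixed at half the most. Time passes only in rows, so rows that repeat a pose let the fingers close. It gives the time, the measured TCP pose, the force and the opening at its end, in the units of the state.
- bot.state(): the state, without advancing time (a new reading comes with each control period).
- bot.snapshot(name): name is "scene" or "top" or "wrist"; returns a dict with "frame" (480x640x3 uint8, red, green, blue), "intrinsics" (3x3 intrinsics, pixels), "position" and "orientation" of the camera in the world; the wrist camera has in their place "tool_from_camera" (4x4, takes a point from camera to tool coordinates, whose origin is the TCP and whose axes are the tool frame's). Camera axes: x right, y up, looking along -z (the intrinsics and any distortion apply to the point x, -y, -z); pixel columns grow to the right and rows downward; lengths in m; the calibration is good to about 2 mm. A picture is of the moment at which its call begins: read the wrist's pose just before it. There is no depth.
- bot.sign_off(): hands the job in, once; it reports no verdict.
The state is a dict: "time_s": time; "qpos": joint angles; "qd": joint speeds; "joint_torque": joint torques, N m; "eef_pos": TCP position; "tcp_rot": TCP orientation; "contact_force": force on the tool from outside, world axes, zero at the start; "wrist_torque": the same for the moment, N m; "grip_width": opening from 0.0 (shut) to 1.0 (fully open).
Only numpy, scipy, OpenCV 4.12 (cv2) and the standard library are available. Lean on these libraries where they do the work, as an engineer would, in place of code of your own. Each camera call takes 0.05 s, during which the arm holds its last target.

TASK

Swing the upper half of the little cupboard's split door wide open by its red upright pull, to about a right angle with the cupboard's front, so that the jars inside can be reached, and let go of it. Leave the lower half shut with its brass bolt as it is, and do not knock over or shift the glass cruet or the yellow citrus squeezer.

Things in the scene. Friction and masses are not known exactly. Their poses are not given: they have to be found in the camera images.
- cupboard: green cupboard fixed on the counter, 160 deep, 240 wide, 240 mm high, with a split door of two white-edged halves on one upright hinge line, on the right as you face the door. Origin at the centre of its underside, z up; -x points out of the door side, -y to the hinge side. Jars stand inside on the upper shelf.
- upper_half (a joint): hinge angle of the upper door half: 0 shut, grows as it opens outwards, 1.57 square to the front, stop at 1.9 rad. Panel 210 wide, 108 high, 14 mm thick, lower edge 122 mm, upper edge 230 mm above the counter. No latch; may start up to 0.15 rad ajar; turns with light friction (0.15 N m) and stays where it is left.
- upper_pull (a point): top centre of the red pull of the upper half: upright round post, diameter 22, 70 mm tall, on a flat steel bracket at its foot; its top is 267 mm above the counter, 27 mm above the cupboard. The frame turns with the half: z up, -x out of its front face, +y from hinge to free edge. The hinge line passes at (+60, -170) mm in its x, y; the panel's mid-plane is 60 mm behind.
- lower_half (a joint): hinge angle of the lower half of the door, below the upper half, same panel size and hinge line, no pull: 0 shut. It is held shut by its bolt apart from about 0.01 rad of play.
- bolt (a joint): slide of the brass bolt (10 mm rod, round 10 mm finger knob sticking out) across the free edge of the lower half, 90 mm above the counter, below the red pull: 0 shot home in its keeper, 0.03 m fully drawn.
- cruet: empty green glass cruet with a cork stopper, loose, 68 mm in diameter, 154 mm high, stands upright beside the free-edge side of the cupboard. Origin at the centre of its underside, z up.
- squeezer: yellow plastic citrus squeezer (reamer in a round dish, with a flat side handle), loose, dish 112 mm in diameter, 60 mm high, stands on the counter out in front of the cupboard. Origin at the centre of the dish's underside, z up; the handle points along -x to 95 mm from the origin.

How it is judged:
At the end, for the whole second after the job is handed in: The upper half stands open at 1.3 rad (75 degrees) or more and at rest, the lower half is shut (under 0.06 rad) and its bolt is home (drawn less than 8 mm) (value of joint upper_half above 1.3 rad and velocity of joint upper_half between -0.05 and 0.05 rad/s and value of joint lower_half below 0.06 rad and value of joint bolt below 0.008 m); the robot touches nothing.
It fails at once if the lower half is opened (over 0.06 rad) (value of joint lower_half above 0.06 rad).
It fails at once if the bolt is drawn (8 mm or more) (value of joint bolt above 0.008 m).
It fails at once if the cruet is shifted over 20 mm or tipped over 0.3 rad (distance of cruet from where it was at the start of the episode above 0.02 m or angle between cruet's own z axis and vertical above 0.3 rad).
It fails at once if the squeezer is shifted over 20 mm or tipped over 0.3 rad (distance of squeezer from where it was at the start of the episode above 0.02 m or angle between squeezer's own z axis and vertical above 0.3 rad).
It also fails if it takes over 35 s, if anything falls off the work surface, if the arm or the gripper's body presses on something with over 40 N, if the wrist force passes 120 N, or if a joint passes its speed limit or range.

## Working session

There is one attempt and no reset: what is moved stays moved. The work goes in short steps, Python scripts to look and compute and a shell command to move; the robot and the scene stay as the last step left them, time stands still between calls to the robot, and variables do not carry over. Pictures are saved under pics/ and viewed, and the job is handed in when it is done.

```bash
mkdir -p pics
python3 - <<'E'
from station import bot
import cv2,numpy as np
s=bot.state();print(s)
for n in ["scene","top","wrist"]:
    d=bot.snapshot(n);cv2.imwrite(f"pics/{n}0.png",d["frame"][:,:,::-1])
    print(n,{k:np.round(v,4).tolist() for k,v in d.items() if k!="frame"})
E
```

```text
{'time_s': 0.0, 'qpos': array([-9.03883967e-01,  3.59346795e-01,  1.10362751e-02, -3.61479605e-04,
       -1.22410965e+00, -2.88136348e-01]), 'qd': array([ 4.52170712e-04, -8.38154950e-04,  9.39121030e-04, -1.49327996e-05,
       -4.11317227e-04,  1.12162215e-03]), 'joint_torque': array([ 1.22804955e-03, -5.82709301e+01,  2.93069923e+01,  6.99733436e+00,
        7.13152884e-03, -1.55264620e-04]), 'eef_pos': array([ 0.24941165, -0.62668327,  0.22563675]), 'tcp_rot': array([0.08187436, 1.5691373 , 2.0313236 ]), 'contact_force': array([-0.39843696, -0.42629506,  0.95443612]), 'wrist_torque': array([0.02276884, 0.00830573, 0.02077662]), 'grip_width': 0.9963858444777258}
scene {'intrinsics': [[456.6593, 0.0, 317.5047], [0.0, 456.6593, 240.3192], [0.0, 0.0, 1.0]], 'position': [0.8384, -0.1277, 1.0241], 'orientation': [0.3226, -0.0011, 0.9703]}
top {'intrinsics': [[550.5736, 0.0, 316.5032], [0.0, 550.5736, 234.9482], [0.0, 0.0, 1.0]], 'position': [0.4126, 0.0266, 1.2957], 'orientation': [0.1702, 0.0063, -1.586]}
wrist {'intrinsics': [[419.2925, 0.0, 324.9252], [0.0, 419.2925, 232.757], [0.0, 0.0, 1.0]], 'tool_from_camera': [[-0.0005, 0.2456, -0.9694, -0.1579], [-0.0005, 0.9694, 0.2456, 0.0664], [1.0, 0.0006, -0.0004, -0.0001], [0.0, 0.0, 0.0, 1.0]]}
```

View pics/scene0.png

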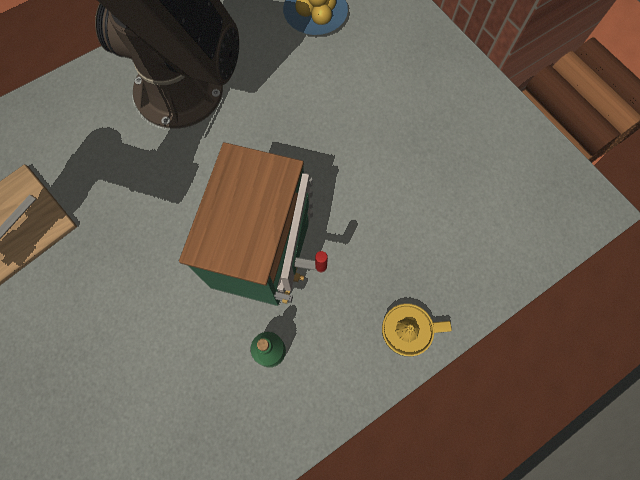

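View pics/top0.png

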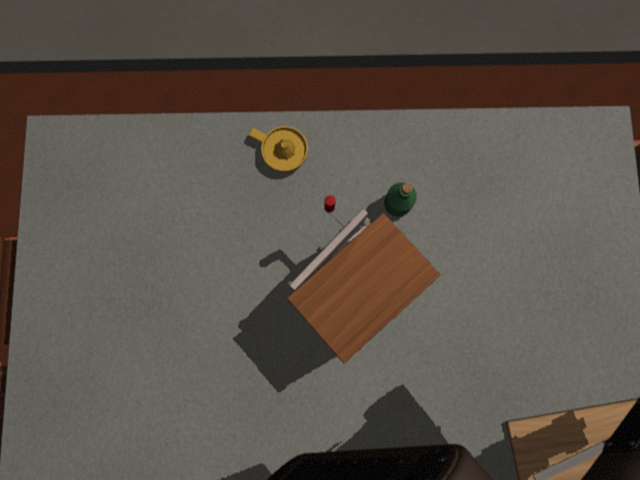

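View pics/wrist0.png

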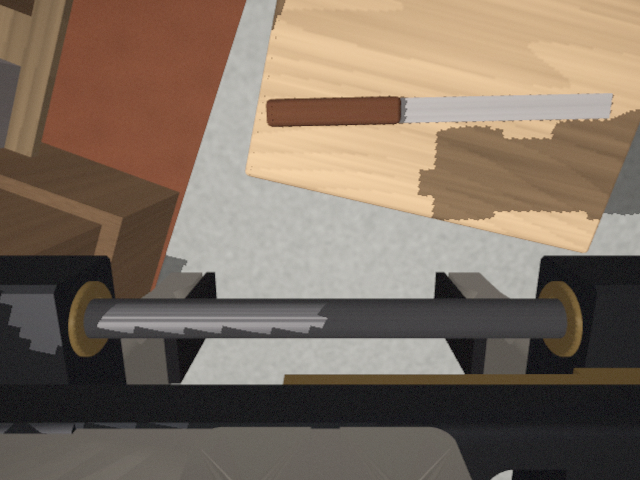

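Scene: red pull at about (321,256), squeezer (408,328), cruet cork (264,345). Top: pull (330,202), squeezer (284,150), cruet (400,198). The door faces away from the robot. Now I'll measure these.

```bash
cat > h.py <<'E'
import numpy as np,cv2
from scipy.spatial.transform import Rotation as R
from station import bot
def rot(r): return R.from_euler('xyz',r).as_matrix()
def snap(n):
    s=bot.state(); d=bot.snapshot(n)
    if n=="wrist":
        T=np.eye(4);T[:3,:3]=rot(s["tcp_rot"]);T[:3,3]=s["eef_pos"];M=T@np.array(d["tool_from_camera"]);d["P"]=M[:3,3];d["Q"]=M[:3,:3]
    else: d["P"]=np.array(d["position"]);d["Q"]=rot(d["orientation"])
    d["K"]=np.array(d["intrinsics"]);return d
def ray(d,uv):
    v=np.linalg.inv(d["K"])@[uv[0],uv[1],1]; v=d["Q"]@[v[0],-v[1],-v[2]]; return d["P"],v/np.linalg.norm(v)
def plane(d,uv,z):
    p,v=ray(d,uv);return p+v*(z-p[2])/v[2]
def tri(a,ua,b,ub):
    p,v=ray(a,ua);q,w=ray(b,ub);t=np.linalg.lstsq(np.c_[v,-w],q-p,rcond=None)[0]
    x,y=p+v*t[0],q+w*t[1];return (x+y)/2,np.linalg.norm(x-y)
def proj(d,X):
    c=d["Q"].T@(np.array(X)-d["P"]);u=d["K"]@[c[0],-c[1],-c[2]];return u[:2]/u[2]
def mask(d,name):
    h=cv2.cvtColor(d["frame"],cv2.COLOR_RGB2HSV)
    if name=="red": m=cv2.inRange(h,(0,200,90),(4,255,255))|cv2.inRange(h,(174,200,90),(180,255,255))
    if name=="yel": m=cv2.inRange(h,(20,150,90),(30,255,255))
    if name=="grn": m=cv2.inRange(h,(60,80,20),(85,255,255))
    n,l,st,c=cv2.connectedComponentsWithStats(m)
    return [(st[i].tolist(),c[i].round(1).tolist()) for i in range(1,n) if st[i][4]>25]
E
python3 - <<'E'
from h import *
for n in ["scene","top"]:
    d=snap(n)
    for k in ["red","yel","grn"]: print(n,k,mask(d,k))
    g=cv2.resize(d["frame"][ (130 if n=="scene" else 110):, :][:250, (170 if n=="scene" else 220):][:, :300],None,fx=2.6,fy=2.4,interpolation=2)
    cv2.imwrite(f"pics/{n}1.png",g[:,:,::-1])
E
```

```text
scene red []
scene yel [([297, 0, 38, 24, 490], [318.8, 9.5]), ([382, 304, 69, 52, 2117], [410.1, 329.3])]
scene grn [([296, 169, 7, 23, 31], [298.9, 181.5]), ([303, 193, 5, 22, 45], [305.5, 204.8]), ([295, 214, 13, 39, 122], [300.8, 234.2]), ([189, 239, 99, 66, 1275], [242.3, 283.9]), ([251, 332, 35, 34, 728], [267.9, 350.4])]
top red [([325, 197, 9, 9, 36], [328.7, 200.8])]
top yel [([250, 127, 57, 44, 1486], [281.7, 148.0])]
top grn [([385, 183, 31, 33, 618], [399.4, 200.2])]
```

Run:
```python
from h import *
S=snap("scene");T=snap("top")
print("roof scene",[plane(S,u,.24)[:2].round(3) for u in [(224,143),(303,160),(181,262),(267,283)]])
print("roof top",[plane(T,u,.24)[:2].round(3) for u in [(387,214),(440,273),(289,298),(344,362)]])
print("pull",tri(S,(321,255),T,(330,200)),plane(S,(321,255),.267),plane(T,(330,200),.267))
```

```text
roof scene [array([ 0.355, -0.016]), array([0.472, 0.09 ]), array([ 0.519, -0.203]), array([ 0.638, -0.097])]
roof top [array([ 0.633, -0.108]), array([ 0.516, -0.205]), array([0.473, 0.085]), array([ 0.352, -0.017])]
pull (array([0.65629803, 0.00435106, 0.27129336]), np.float64(0.0016346929182406878)) [0.6555598  0.00587154 0.267     ] [0.65699176 0.00350289 0.267     ]
```

View pics/scene1.png

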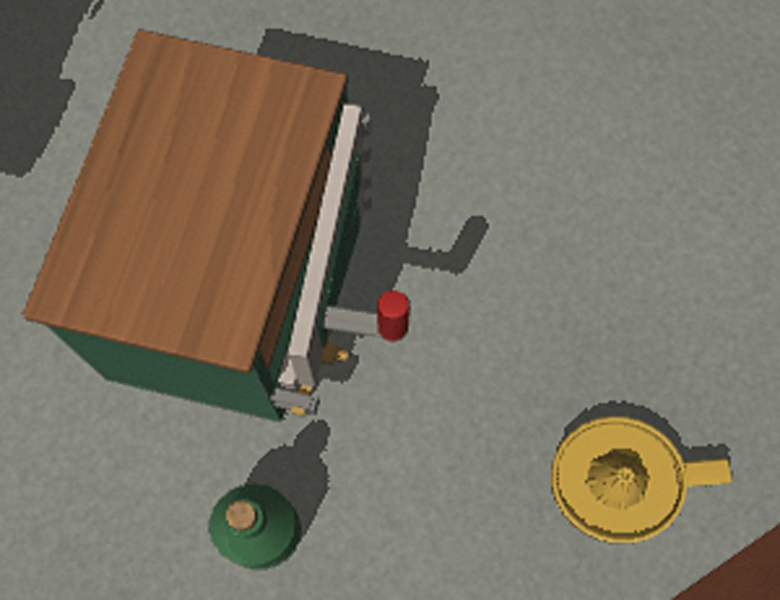

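View pics/top1.png

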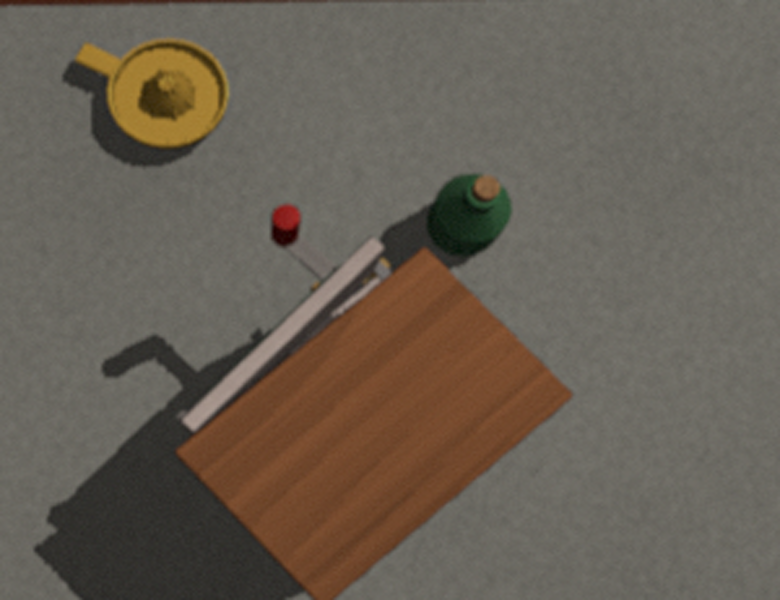

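Run:
```python
from h import *
S=snap("scene");T=snap("top")
th=np.radians(41);C=np.array([.495,-.059]);o=np.array([np.cos(th),np.sin(th)]);f=np.array([o[1],-o[0]])
P=np.array([.657,.0045])
for d,us in [(T,[(293.5,287),(363,212)]),(S,[(305.5,175),(285,278)])]:
    a,b=[plane(d,u,.23)[:2] for u in us]
    v=b-a;print("door",a.round(3),b.round(3),np.linalg.norm(v),"a=",np.degrees(np.arctan2(v[1],v[0]))+90-41,"in cup (out,free):",[(round((x-C)@o,3),round((x-C)@f,3)) for x in (a,b)])
print("pull in cup",(P-C)@o,(P-C)@f)
# pull vs hinge: consistent a for hinge at (h_o,h_f)
for a in np.radians([0,3,5,7,9]):
    fa=np.cos(a)*f+np.sin(a)*o; oa=np.cos(a)*o-np.sin(a)*f
    H=P-.17*fa-.06*oa; print(np.degrees(a),H.round(3),(H-C)@o,(H-C)@f)
# objects
print("squeezer scene",plane(S,(407,329),.03),"top",plane(T,(284.5,149.5),.03), "tri",tri(S,(407,329),T,(284.5,149.5)))
print("handle end",plane(S,(450,325),.02),plane(T,(252,133),.02))
print("cork",tri(S,(263,344.5),T,(407,187.5)),plane(S,(263,344.5),.154),plane(T,(407,187.5),.154))
```

```text
door [0.494 0.077] [ 0.64  -0.062] 0.20126589547787546 a= 5.46460600214467 in cup (out,free): [(np.float64(0.089), np.float64(-0.103)), (np.float64(0.108), np.float64(0.098))]
door [0.497 0.079] [ 0.646 -0.065] 0.20649514266278493 a= 4.866968079413724 in cup (out,free): [(np.float64(0.092), np.float64(-0.103)), (np.float64(0.11), np.float64(0.103))]
pull in cup 0.1639227003369863 0.05835750435231618
0.0 [0.5   0.093] 0.10392270033698638 -0.11164249564768379
3.0000000000000004 [0.496 0.085] 0.09510781569041145 -0.10826935918138474
5.0 [0.493 0.079] 0.08933454218437964 -0.10576624975842112
7.0 [0.491 0.074] 0.08365214285963186 -0.10306318082239976
9.0 [0.488 0.068] 0.07806754084443882 -0.10016344564644337
squeezer scene [0.84012609 0.10630192 0.03      ] top [0.83928923 0.10483948 0.03      ] tri (array([0.83975546, 0.10557307, 0.02988526]), np.float64(0.001647571267769268))
handle end [0.88637585 0.19148526 0.02      ] [0.88582861 0.18423891 0.02      ]
cork (array([ 0.70976222, -0.16348248,  0.15002978]), np.float64(0.002025828978226772)) [ 0.71065857 -0.16235745  0.154     ] [ 0.70845363 -0.16379771  0.154     ]
```

```bash
cat >> h.py <<'E'
H=np.array([.494,.080])
def pull(a): 
    p=np.radians(-49+19.44+a); return H+.1803*np.array([np.cos(p),np.sin(p)])
def plan(tgt,jaw=None):
    s=bot.state();M=rot(s["tcp_rot"]);d=M.T@(np.array(tgt)-s["eef_pos"])
    z=np.degrees(np.arctan2(M[1,2],M[0,2]));x=M[:,0]
    print("pos",s["eef_pos"].round(4),"toolx",x.round(3),"jaw deg",z.round(2),"shift mm",(d*1000).round(1),"q",s["qpos"].round(2),"F",s["contact_force"].round(1),"w",round(s["grip_width"],2),"t",round(s["time_s"],2))
    if jaw is not None:
        # tool x down: +twist turns heading by negative
        t=-(jaw-z); print("twist",(t+90)%180-90, "pair",(t)%360)
E
python3 - <<'E'
from h import *
print(pull(5),pull(88))
plan([.657,.0045,.33],-44)
E
```

```text
[0.65798763 0.00505904] [0.58836743 0.23363228]
pos [ 0.2496 -0.6271  0.2265] toolx [-0.  0. -1.] jaw deg 111.7 shift mm [-103.4 -612.1  436.1] q [-0.9   0.36  0.01 -0.   -1.22 -0.29] F [-0.1 -0.7  0.2] w 1.0 t 0.45
twist -24.29605587220857 pair 155.70394412779143
```

```bash
python3 -m inch '{"xyz":[[-0.04,0,0],[-0.08,0,0],[-0.1,-0.03,0.021],[-0.1,-0.063,0.045],[-0.1,-0.096,0.069],[-0.1,-0.129,0.092],[-0.1,-0.162,0.115],[-0.1,-0.195,0.139],[-0.1,-0.228,0.163],[-0.1,-0.261,0.186],[-0.1,-0.294,0.21],[-0.1,-0.3,0.214]],"twist":[0,0,-3,-6,-9,-12,-15,-18,-21,-24,-24,-24]}' 0.0876
python3 - <<'E'
from h import *
plan([.657,.0045,.33],-44)
E
```

```text
time_s: 1.45
eef_pos: [0.4516, -0.3133, 0.3269]
tcp_rot: [-2.059, 1.569, 0.314]
contact_force: [-0.1, -0.7, -0.2]
grip_width: 1.001
pos [ 0.4516 -0.3133  0.3269] toolx [ 0.002  0.001 -1.   ] jaw deg 135.91 shift mm [  -2.6 -371.2   73.5] q [-0.25  0.1  -0.1  -0.   -1.37 -0.52] F [-0.1 -0.7 -0.2] w 1.0 t 1.45
twist -0.08583511673083422 pair 179.91416488326917
```

```bash
python3 -m inch '{"xyz":[[-0.003,-0.037,0.007],[-0.003,-0.076,0.015],[-0.003,-0.116,0.023],[-0.003,-0.156,0.031],[-0.003,-0.196,0.039],[-0.003,-0.236,0.047],[-0.003,-0.276,0.055],[-0.003,-0.316,0.063],[-0.003,-0.35,0.069],[-0.003,-0.371,0.0735],[-0.003,-0.371,0.0735],[-0.003,-0.371,0.0735]],"twist":[0,0,0,0,0,0,0,0,0,0,0,0]}'
python3 - <<'E'
from h import *
plan([.657,.0045,.33],-44)
for n in ["wrist","scene"]:
    d=snap(n);cv2.imwrite(f"pics/{n}2.png",d["frame"][:,:,::-1])
    print(proj(d,[.657,.0045,.267]))
E
```

```text
time_s: 2.45
eef_pos: [0.656, 0.0006, 0.3286]
tcp_rot: [1.025, 1.569, -2.888]
contact_force: [-0.9, -0.4, 0.5]
grip_width: 1.002
pos [6.560e-01 6.000e-04 3.286e-01] toolx [-0.001 -0.    -1.   ] jaw deg 135.8 shift mm [-1.4 -3.5  2. ] q [ 0.3   0.29  0.14 -0.   -1.42 -1.07] F [-0.9 -0.4  0.5] w 1.0 t 2.45
twist -0.19949458375884888 pair 179.80050541624115
[328.14809582 257.96851893]
[320.81891263 256.08887609]
```

View pics/wrist2.png

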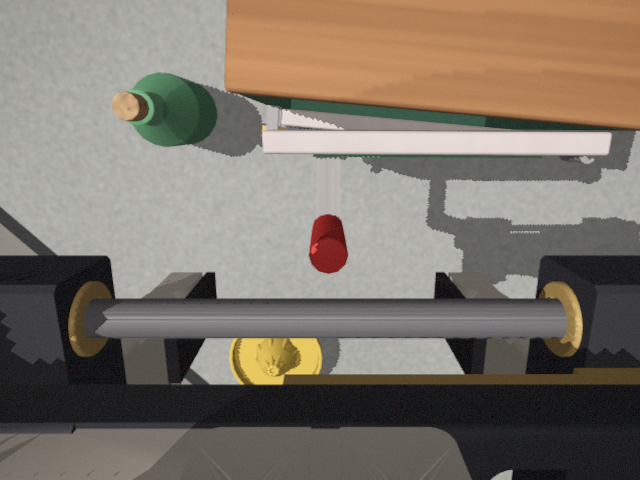

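View pics/scene2.png

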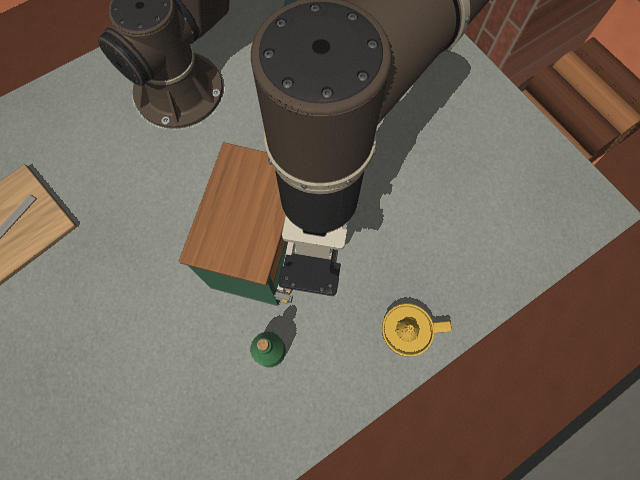

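Wrist view: red pull's top at (328,254), predicted (328,258), so it agrees within 2 mm and lies centred between the fingers. Going down to grip it.

```bash
python3 -m inch '{"xyz":[[0.02,-0.002,0.001],[0.045,-0.003,0.002],[0.07,-0.003,0.002],[0.09,-0.003,0.002],[0.104,-0.003,0.002],[0.104,-0.003,0.002],[0.104,-0.003,0.002]],"twist":[0,0,0,0,0,0,0]}' 0.0876
python3 - <<'E'
from h import *
plan([.657,.0045,.222],-44)
d=snap("wrist");cv2.imwrite(f"pics/wrist3.png",d["frame"][:,:,::-1])
E
```

```text
time_s: 3.13
eef_pos: [0.6559, 0.0018, 0.2259]
tcp_rot: [1.57, 1.57, -2.345]
contact_force: [-0.9, -0.5, 0.7]
grip_width: 1.002
pos [0.6559 0.0018 0.2259] toolx [-0.001 -0.001 -1.   ] jaw deg 135.64 shift mm [ 3.9 -2.7  1.1] q [ 0.3   0.33 -0.03  0.   -1.21 -1.07] F [-0.9 -0.5  0.7] w 1.0 t 3.13
twist -0.36022677564983496 pair 179.6397732243502
```

View pics/wrist3.png

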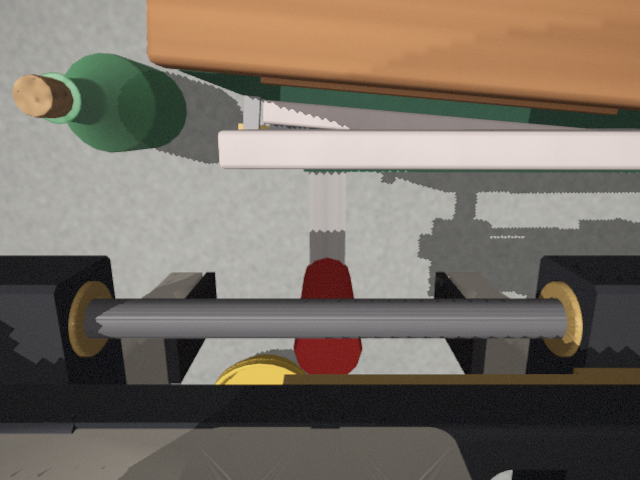

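Post is at (328,310), centred between the fingers. Closing.

```bash
python3 -m inch '{"xyz":[[0,-0.001,0.001],[0,-0.002,0.001],[0,-0.002,0.001],[0,-0.002,0.001],[0,-0.002,0.001],[0,-0.002,0.001],[0,-0.002,0.001],[0,-0.002,0.001]],"twist":[0,0,0,0,0,0,0,0]}' 0.0
python3 - <<'E'
from h import *
s=bot.state();M=rot(s["tcp_rot"]);p=s["eef_pos"][:2]
# actual arc: radius .1803 around H, starting angle from measured grip
v=p-H;print("r",np.hypot(*v),"phi",np.degrees(np.arctan2(v[1],v[0])))
plan([.657,.0045,.222],-44)
ph0=np.degrees(np.arctan2(*v[::-1]))
for k in range(0,92,6):
    q=np.radians(ph0+k);r=np.hypot(*v);D=np.r_[H+r*np.array([np.cos(q),np.sin(q)])-p,0]
    print(k,(M.T@D*1000).round(1))
E
```

```text
time_s: 3.85
eef_pos: [0.657, 0.0052, 0.2255]
tcp_rot: [0.977, 1.571, -2.938]
contact_force: [0.3, 0.6, -0.9]
grip_width: 0.457
r 0.17935356778019332 phi -24.652917281718135
pos [0.657  0.0052 0.2255] toolx [-0. -0. -1.] jaw deg 135.71 shift mm [ 3.5  0.5 -0.5] q [ 0.3   0.33 -0.03 -0.   -1.21 -1.08] F [ 0.3  0.6 -0.9] w 0.46 t 3.85
twist -0.2946332906288376 pair 179.70536670937116
0 [-0. -0.  0.]
6 [ -0.  -17.3   7.2]
12 [ -0.  -33.8  16.2]
18 [ -0.  -49.2  26.9]
24 [ -0.  -63.5  39.1]
30 [ -0.  -76.4  52.8]
36 [ -0.  -87.8  67.7]
42 [ -0.  -97.5  83.7]
48 [  -0.  -105.6  100.7]
54 [  -0.  -111.8  118.4]
60 [  -0.  -116.1  136.7]
66 [  -0.  -118.5  155.3]
72 [  -0.  -119.   174.1]
78 [   0.  -117.5  192.8]
84 [   0.  -114.   211.2]
90 [   0.  -108.6  229.2]
```

```bash
python3 -m inch '{"xyz":[[0,0,0],[0,0,0],[0,0,0],[0,0,0],[0,0,0],[0,0,0]],"twist":[0,0,0,0,0,0]}' 0.0
python3 -m inch '{"xyz":[[0,0,0],[0,0,0]],"twist":[0,0]}' 0.0
```

```text
time_s: 4.35
eef_pos: [0.6577, 0.005, 0.2256]
tcp_rot: [-2.577, 1.57, -0.208]
contact_force: [5.7, -2.5, -2.1]
grip_width: 0.245
time_s: 4.52
eef_pos: [0.6577, 0.005, 0.2256]
tcp_rot: [-2.58, 1.57, -0.212]
contact_force: [5.0, -3.5, -2.0]
grip_width: 0.241
```

Gripped (21 mm wide). I'll do the first 24° of the arc and check the forces.

```bash
python3 -m inch '{"xyz":[[0,-0.0087,0.0033],[0,-0.0173,0.0072],[0,-0.0257,0.0115],[0,-0.0338,0.0162],[0,-0.0417,0.0213],[0,-0.0492,0.0269],[0,-0.0565,0.0328],[0,-0.0635,0.0391],[0,-0.0635,0.0391]],"twist":[-3,-6,-9,-12,-15,-18,-21,-24,-24]}'
python3 - <<'E'
from h import *
s=bot.state();M=rot(s["tcp_rot"]);p=s["eef_pos"][:2]
v=p-H;ph0=np.degrees(np.arctan2(*v[::-1]));r=np.hypot(*v);print("r",r,"phi",ph0,"a",ph0+29.56)
plan([.657,.0045,.222])
for k in range(6,68,6):
    q=np.radians(ph0+k);D=np.r_[H+r*np.array([np.cos(q),np.sin(q)])-p,0]
    print(k,(M.T@D*1000).round(1))
d=snap("scene");cv2.imwrite(f"pics/scene4.png",d["frame"][:,:,::-1])
E
```

```text
time_s: 5.27
eef_pos: [0.6742, 0.0796, 0.2256]
tcp_rot: [-2.38, 1.569, 0.411]
contact_force: [5.5, 0.2, -2.2]
grip_width: 0.241
r 0.18020532734096784 phi -0.13937811685207763 a 29.42062188314792
pos [0.6742 0.0796 0.2256] toolx [ 0.001  0.001 -1.   ] jaw deg 159.95 shift mm [ 3.5 76.4 -9.6] q [ 0.4   0.36  0.02 -0.   -1.22 -0.75] F [ 5.5  0.2 -2.2] w 0.24 t 5.27
6 [  0.  -17.4   7.3]
12 [  0.  -33.9  16.5]
18 [  0.  -49.4  27.3]
24 [  0.  -63.6  39.6]
30 [  0.  -76.5  53.4]
36 [  0.  -87.9  68.4]
42 [  0.  -97.6  84.6]
48 [  -0.  -105.6  101.7]
54 [  -0.  -111.8  119.5]
60 [  -0.  -116.   137.9]
66 [  -0.  -118.4  156.6]
```

View pics/scene4.png

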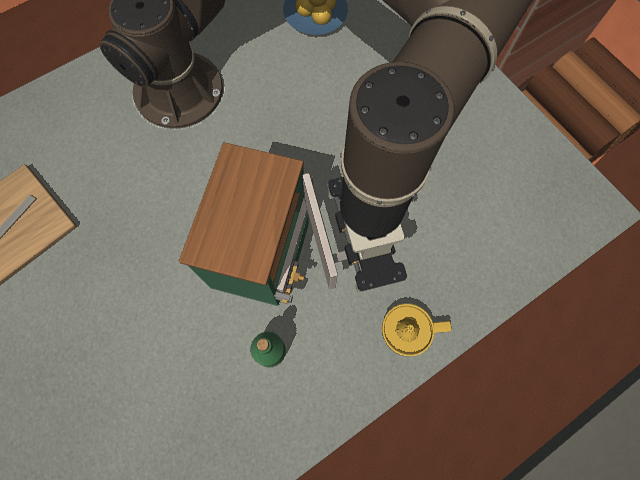

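The door is following (free edge at about (335,285), panel swung out), forces are about 5 N, and the cruet and squeezer haven't moved. Continuing by 60°.

```bash
python3 -m inch '{"xyz":[[0,-0.0174,0.0073],[0,-0.0339,0.0165],[0,-0.0494,0.0273],[0,-0.0636,0.0396],[0,-0.0765,0.0534],[0,-0.0879,0.0684],[0,-0.0976,0.0846],[0,-0.1056,0.1017],[0,-0.1118,0.1195],[0,-0.116,0.1379],[0,-0.116,0.1379],[0,-0.116,0.1379]],"twist":[-6,-12,-18,-24,-30,-36,-42,-48,-54,-60,-60,-60]}'
python3 - <<'E'
from h import *
s=bot.state();p=s["eef_pos"][:2]
v=p-H;ph0=np.degrees(np.arctan2(*v[::-1]));r=np.hypot(*v);print("r",r,"phi",ph0,"a",ph0+29.56)
plan([.657,.0045,.222])
d=snap("scene");cv2.imwrite(f"pics/scene5.png",d["frame"][:,:,::-1])
E
```

```text
time_s: 6.32
eef_pos: [0.5838, 0.2369, 0.2256]
tcp_rot: [-2.7, 1.568, 1.138]
contact_force: [5.2, 5.5, -3.7]
grip_width: 0.241
r 0.18082772189606208 phi 60.21294155309591 a 89.7729415530959
pos [0.5838 0.2369 0.2256] toolx [ 0.001  0.003 -1.   ] jaw deg -140.13 shift mm [  3.1 225.3  92.9] q [ 0.69  0.28 -0.1  -0.   -1.19  0.  ] F [ 5.2  5.5 -3.7] w 0.24 t 6.32
```

View pics/scene5.png

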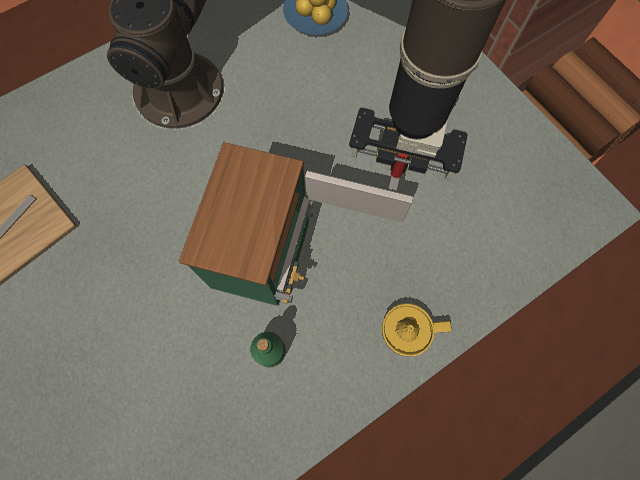

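Door is at about 90°, with its panel edge from (305,180) to (412,210). Opening the fingers, then lifting straight up.

```bash
python3 -m inch '{"xyz":[[0,0,0],[0,0,0],[0,0,0],[0,0,0],[0,0,0],[0,0,0],[0,0,0],[0,0,0],[0,0,0],[0,0,0]],"twist":[0,0,0,0,0,0,0,0,0,0]}' 0.07
python3 -m inch '{"xyz":[[-0.02,0,0],[-0.05,0,0],[-0.085,0,0],[-0.12,0,0],[-0.15,0,0],[-0.15,0,0]],"twist":[0,0,0,0,0,0]}'
```

```text
time_s: 7.2
eef_pos: [0.5843, 0.2345, 0.2256]
tcp_rot: [-0.1, 1.571, -2.549]
contact_force: [0.9, -0.1, -0.3]
grip_width: 0.796
time_s: 7.7
eef_pos: [0.5863, 0.2349, 0.3832]
tcp_rot: [2.876, 1.56, 0.427]
contact_force: [0.0, -0.5, 0.6]
grip_width: 0.8
```

Run:
```python
from h import *
plan([0,0,0])
d=snap("scene");cv2.imwrite(f"pics/scene6.png",d["frame"][:,:,::-1])
t=snap("top");cv2.imwrite(f"pics/top6.png",t["frame"][:,:,::-1])
for n,x in [("s",d),("t",t)]:
    for k in ["yel","grn"]: print(n,k,mask(x,k))
a=plane(d,(307,176),.23);b=plane(d,(411,202),.23);v=(b-a)[:2];print(np.hypot(*v),"a",np.degrees(np.arctan2(v[1],v[0]))+49)
```

```text
pos [0.5863 0.2349 0.3832] toolx [ 0.01   0.004 -1.   ] jaw deg -140.29 shift mm [ 376.6 -195.   605. ] q [ 0.69  0.23  0.17  0.   -1.51  0.  ] F [ 0.  -0.5  0.6] w 0.8 t 7.7
s yel [([296, 0, 39, 24, 613], [315.4, 9.3]), ([382, 304, 69, 52, 2123], [410.0, 329.3])]
s grn [([189, 169, 116, 136, 1532], [250.9, 272.1]), ([301, 215, 7, 20, 43], [304.9, 224.6]), ([295, 236, 9, 24, 54], [298.6, 247.2]), ([251, 332, 35, 34, 717], [268.0, 350.6])]
t yel [([250, 127, 57, 44, 1530], [281.8, 147.9])]
t grn [([385, 183, 31, 33, 620], [399.3, 200.2])]
0.2039677091222248 a 89.18663774995473
```

View pics/scene6.png

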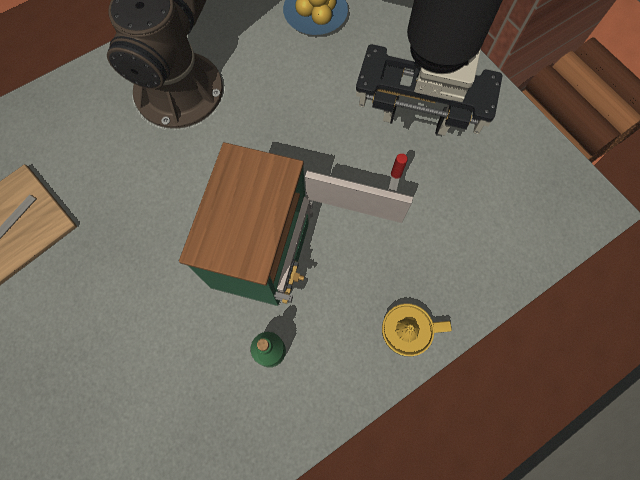

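View pics/top6.png

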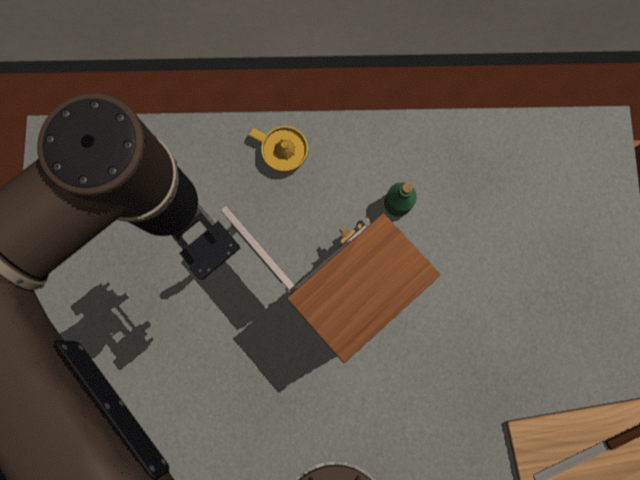

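The door stands at about 89° and the gripper is clear above the pull. The bolt at about (297,277) and the lower half look unchanged. Handing in.

```bash
python3 -c "
from station import bot
print(bot.sign_off())"
```

```text
the job is handed in; nothing more can be done
None
```

I gripped the red pull from above and swung the upper half along its hinge arc. I then let go, lifted the gripper clear and handed the job in at about 7.8 s.

Last checks:
- **Upper half:** it measured about 89° in the scene picture, and the tool's position just before release gave about 90°.
- **Forces:** the readings I took while swinging the door stayed under about 9 N. After the lift the force was near zero, with the gripper well clear of the pull.
- **Cruet and squeezer:** their image positions are the same as at the start, to within about 0.2 px.
- **Lower half and bolt:** both looked shut and unmoved, but I judged this by eye only and did not measure them.

No check failed or disagreed.

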